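# Sort the mounted samples onto their height risers and close the carrier's bail

### The job

Three resin-mounted samples of different thickness each stand on the wrong riser of the sample carrier, so their polished faces are not level and the retaining bail cannot close. Swap them round, parking one on the empty rubber pad on the way, so that the thickest stands in the lowest riser, the medium one in the middle riser and the thinnest in the highest riser, all flat in their seats with their polished faces up and never tipped over. Then swing the bail over them until it is fully down.

Things in the scene. Friction and masses are not known exactly. Their poses are not given: they have to be found in the camera images.
- carrier: Fixed aluminium carrier: plate 104 x 274 mm, top 8 mm above the bench; grey cheek 7 mm thick, 49 mm high (hinge lug 62) at each short end. Origin: plate centre at bench level; y along the plate, x across it, away from the robot. Four stations on its y axis, at -93, -31, 31, 93 mm, hold the risers and pad in any order. Pick with the fingers closing along its x (no room along y).
- riser_low: Lowest steel riser, fixed on a station: round, 45 mm across (foot 49), floor of its seat 10 mm above its origin; a rim 3 mm wide (inner diameter 39 mm) stands 2.5 mm higher than the floor. Origin: centre of its underside, on the plate 8 mm above the bench.
- riser_mid: Middle steel riser, as riser_low but its seat floor is 18 mm above its origin.
- riser_high: Highest steel riser, as riser_low but its seat floor is 26 mm above its origin.
- pad: Black round rubber parking pad, 47 mm across, fixed on the remaining station, empty at the start and without rim; its top is 2 mm above its origin (centre of its underside, 8 mm above the bench).
- mount_thin: Thin sample mount, black resin disc 30 mm in diameter, 12 mm high, with a small inlaid sample in its upper face. Origin: centre of its underside, z up through the polished face.
- mount_medium: Medium sample mount, slimmer black resin cylinder 25 mm in diameter, 20 mm high. Origin: centre of its underside, z up through the polished face.
- mount_thick: Thick sample mount, black resin cylinder 30 mm in diameter, 28 mm high, with a bright metal rectangle in its upper face. Origin: centre of its underside, z up through the polished face.
- bail (a joint): Angle of the retaining bail, rad: 0 fully down, level over the row of mounts; 1.57 upright; starts leaning back, 1.9 to 2.3 (stop 2.4). Hinge axis along the carrier's y, at its x = 46 mm, 53 mm above the bench. Friction holds it wherever it is left; 1 to 2 N at the bar moves it. Fully down, the bar passes 3 mm above the faces of rightly seated mounts.
- bail_bar (a point): Middle of the bail's long bar, a grey sleeved bar 8 mm thick and 216 mm long, along the carrier's y, 55 mm from the hinge axis; the bail's two 6 mm legs stand at the bar's ends. It can be pushed over from behind with closed fingers, then pressed down from above.
There are look-alikes about, which are no part of the job. What is shaped like the mount_thin but white is not meant.

How it is judged:
At the end, for the whole second after the job is handed in: The thick mount stands in the low riser, the medium one in the middle riser and the thin one in the high riser: each within 10 mm of the riser's axis, its underside within 2 mm of the seat floor, upright within 0.08 rad with the face up, and at rest; the bail is down (within 0.10 rad of level) (horizontal distance between mount_thick and riser_low below 0.01 m and z of mount_thick in the frame of riser_low between 0.008 and 0.012 m and angle between each of mount_thick, mount_medium, mount_thin's own z axis and vertical below 0.08 rad and linear speed of each of mount_thick, mount_medium, mount_thin below 0.02 m/s and horizontal distance between mount_medium and riser_mid below 0.01 m and z of mount_medium in the frame of riser_mid between 0.016 and 0.02 m and horizontal distance between mount_thin and riser_high below 0.01 m and z of mount_thin in the frame of riser_high between 0.024 and 0.028 m and value of joint bail below 0.1 rad); the robot touches nothing.
It fails at once if a mount is tipped over (more than about 45 degrees) (angle between any of mount_thin, mount_medium, mount_thick's own z axis and vertical above 0.8 rad).
It also fails if it takes over 99 s, if anything falls off the work surface, if the arm or the gripper's body presses on something with over 40 N, if the wrist force passes 120 N, or if a joint passes its speed limit or range.

### The arm

A 7-joint arm with a two-finger parallel gripper is mounted at the origin on a cart in front of the work surface, level with it; the furniture and walls round the work are solid. World frame = base frame: x ahead of the robot, y to its left, z up, the work surface at z = 0. Lengths are in m, angles in rad, forces in N, time in s.
With the tool pointing down it reaches from about 0.35 to 0.9 m from the base axis. Payload 8.1 kg.
Tool frame: the origin (TCP) lies on the mounting face of the last link; the fingertips stand 173 mm ahead of it and the grasp point (between the pads) lies pinch_z ahead of it (pinch_z is the distance from the TCP to the grasp point, in m); z points along the fingers, y is the line along which they close (so a half turn about z gives the same grasp; the last joint's range is limited). The gripper opens to 85 mm and grips with 20 to 120 N. Pads are 22 mm wide; open, the fingers measure 114 mm over their backs; the gripper's body (76 mm by 85 mm) begins 54 mm behind the grasp point. The pads swing forward as they close: fully open they stand 13 mm farther back than shut.
Start: joints at [1.062, 0.434, 0.025, 1.573, -0.012, 1.134, -0.075], TCP at [0.247, -0.574, 0.405] pointing down, gripper open.
Joint ranges: [-2.62, 2.62], [-0.44, 2.09], [-1.27, 1.32], [0.08, 2.57], [-1.32, 4.46], [0.12, 2], [-2.74, 2.74]. Speed limits (rad/s): [2.22, 2.22, 3.01, 3.01, 3.14, 3.14, 3.14].

### API

Orientations are given as a rotation vector (axis times angle).
In Python, from station import * gives the robot as it stands. The module is installed in compiled form; this text tells all that it offers.
- The arm moves only by the tool apply_moves, never from a script. Its argument "rows" is a list of rows, each a list of 3 entries, a list of its own where there are three numbers: the turn, a rotation vector about the tool's x, y, z in degrees, then the shift along the tool's x, y, z in cm, then the opening, from 0 (shut) to 1 (fully open). A call has 1 to 10 rows; each row shifts and turns the commanded pose from where the row before left it, along the tool's axes as they then stand; what a row does not reach is not made up. A row lasts 1/10 s, in which the tool goes at most 50 mm and 8.59 degrees, less where a joint would pass 70% of its speed; a pose out of reach is approached as far as the arm can. A call is refused whole if a number of a shift passes 5 or a number of a turn 8.59, either way. A call with a gripper value outside its range is refused whole. The fingers move at their own pace and stop on an object; the grip force is fixed at half the most. Time passes only in rows, so rows that do not move let the fingers close. It gives the time, the measured TCP pose, the force, the opening and the grip force at its end, in the units of the state.
- state(): the state, without advancing time (a new reading comes with each control period).
- grab_frame(name): name is "scene" or "top"; returns a dict with "img" (384x512x3 uint8, red, green, blue), "intrinsics" (3x3 intrinsics, pixels), "rvec" (rotation vector, rad) and "tvec" (3), from world to camera coordinates, as OpenCV has them. Camera axes: x right, y down, z forward; pixel columns grow to the right and rows downward; lengths in m; the calibration is good to about 2 mm. A picture is of the moment at which its call begins. There is no depth.
- close_job(): hands the job in; it is judged then, once.
The state is a dict: "time_s": time; "joints": joint angles; "dq": joint speeds; "effort": joint torques, N m; "position": TCP position; "tool_rot": TCP orientation; "force": force on the tool from outside, world axes, zero at the start; "moment": the same for the moment, N m; "gripper_width": opening from 0.0 (shut) to 1.0 (fully open); "gripper_force": force on a finger pad.
Only numpy, scipy, OpenCV 4.12 (cv2) and the standard library are available. Lean on these libraries where they do the work, as an engineer would, in place of code of your own. Each camera call takes 0.05 s, during which the arm holds its last target. There are 200 camera calls.

## Working session

There is one attempt and no reset: what is moved stays moved. The work goes in short steps, Python scripts to look and compute and a tool call to move; the robot and the scene stay as the last step left them, time stands still between calls to the robot, and variables do not carry over. Pictures are saved under pics/ and viewed, at most 14 in all, crops included, and the job is handed in when it is done.

Besides the shell and the picture viewer there is one more tool, called after "Emit:" in YAML: its name, and indented under it one key for each argument. apply_moves: Moves the arm, as the interface text tells. Its arguments: {"type":"object","properties":{"rows":{"type":"array","items":{"type":"array"}}},"required":["rows"]}

```bash
mkdir -p pics; ls; cat > h.py <<'E'
from station import *
import numpy as np, cv2
from scipy.spatial.transform import Rotation as R
def save(name,fn):
    f=grab_frame(name); cv2.imwrite('pics/'+fn,f['img'][:,:,::-1]); np.savez('pics/'+fn+'.npz',**f); return f
def load(fn): return dict(np.load('pics/'+fn+'.npz'))
def ray(f,uv):
    M=R.from_rotvec(f['rvec']).as_matrix(); c=-M.T@f['tvec']
    d=M.T@np.linalg.inv(f['intrinsics'])@np.array([uv[0],uv[1],1.]); return c,d/np.linalg.norm(d)
def onz(f,uv,z):
    c,d=ray(f,uv); return c+d*(z-c[2])/d[2]
def cross(f1,p1,f2,p2):
    a,d=ray(f1,p1); b,e=ray(f2,p2)
    s=np.linalg.lstsq(np.c_[d,-e],b-a,rcond=None)[0]
    P,Q=a+s[0]*d,b+s[1]*e; return (P+Q)/2,np.linalg.norm(P-Q)
def proj(f,P):
    M=R.from_rotvec(f['rvec']).as_matrix(); q=f['intrinsics']@(M@np.asarray(P)+f['tvec']); return q[:2]/q[2]
E
python3 - <<'E'
from h import *
a=save('scene','s0.png');b=save('top','t0.png')
for f in(a,b): print(f['intrinsics'],ray(f,(256,192)))
print(state())
cv2.imwrite('pics/s0b.png',cv2.resize(a['img'][:,:,::-1],(800,600)));cv2.imwrite('pics/t0b.png',cv2.resize(b['img'][:,:,::-1],(800,600)))
E
```

```text
pics
[[462.19993304   0.         253.55671787]
 [  0.         462.19993304 191.51751211]
 [  0.           0.           1.        ]] (array([ 0.0207991 , -0.30038164,  0.6909696 ]), array([ 0.55112563,  0.36294793, -0.75135167]))
[[440.14989186   0.         251.7990789 ]
 [  0.         440.14989186 195.31615559]
 [  0.           0.           1.        ]] (array([0.41910184, 0.0129641 , 0.95514096]), array([ 0.10423652, -0.04158041, -0.99368296]))
{'time_s': 0.1, 'joints': array([ 1.06234314,  0.43515972,  0.02495336,  1.57401282, -0.01161145,
        1.13404664, -0.07512662]), 'dq': array([ 1.41263746e-03, -1.93581080e-03,  7.34614715e-05, -2.76943959e-03,
       -2.97937225e-04, -1.36647566e-03,  1.22484833e-04]), 'effort': array([ 3.97983677e-03, -6.71760893e+01,  1.02891281e+00, -3.16904211e+01,
        1.58971455e-02,  7.25225269e-03, -5.89093975e-05]), 'position': array([ 0.24664779, -0.57403428,  0.40399746]), 'tool_rot': array([-3.07576190e+00, -6.32732363e-01,  6.44691883e-04]), 'force': array([-0.10867866,  0.28880128,  0.45047462]), 'moment': array([0.02273266, 0.02242165, 0.03169751]), 'gripper_force': 0.0, 'gripper_width': 1.0031624782859132}
```

View pics/s0b.png

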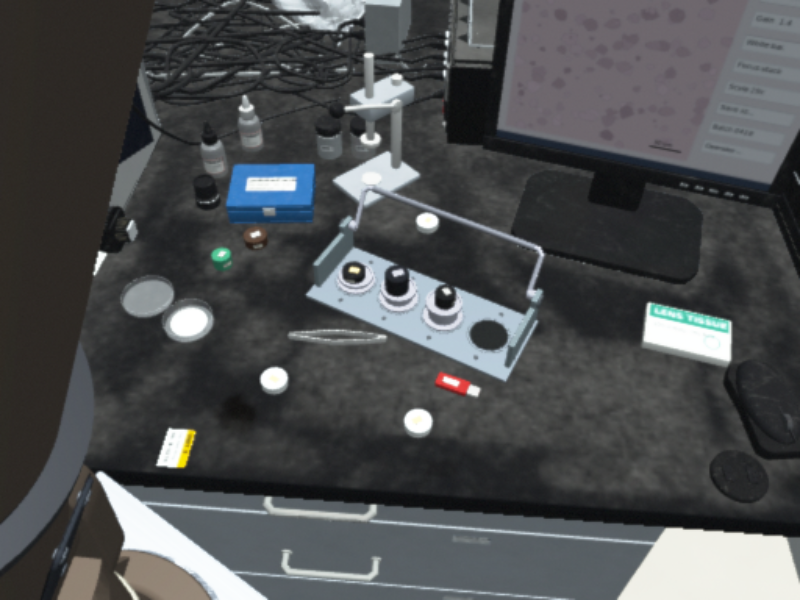

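View pics/t0b.png

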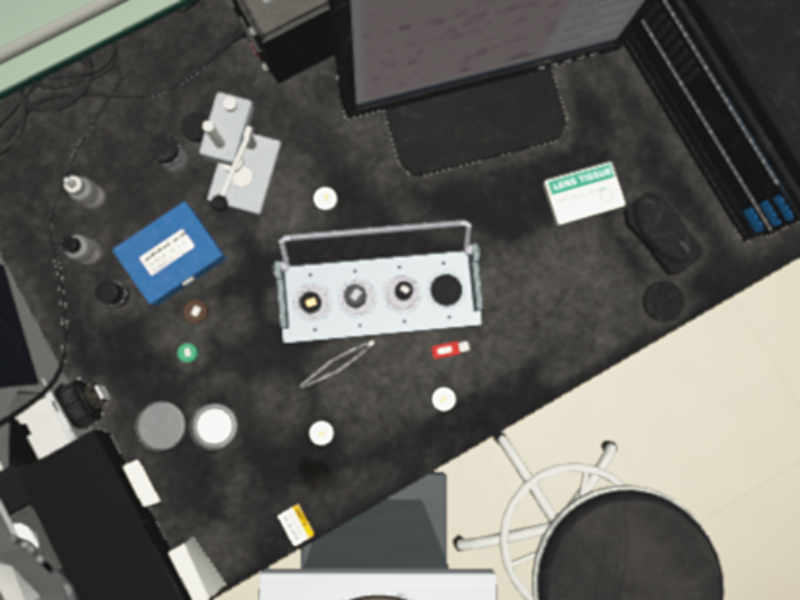

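The scene view shows the carrier at about (420,300) of 800x600. From left to right it holds a gold-inlaid disc (353,271), a tall cylinder (398,282), a slim cylinder (445,296) and the empty pad (490,335). The bail leans back behind it. The top view has the same row at (311,301), (356,296), (404,290) and (446,290), plus white look-alikes at (325,198), (443,399) and (321,433).

```bash
python3 - <<'E'
from h import *
a=load('s0.png')['img'];b=load('t0.png')['img']
A=cv2.resize(a[150:245,190:350],None,fx=5,fy=5,interpolation=cv2.INTER_CUBIC)
B=cv2.resize(b[135:225,170:315],None,fx=5.5,fy=5.5,interpolation=cv2.INTER_CUBIC)
print(A.shape,B.shape)
cv2.imwrite('pics/a.png',A[:,:,::-1]);cv2.imwrite('pics/b.png',B[:,:,::-1])
E
```

```text
(475, 800, 3) (495, 798, 3)
```

View pics/a.png

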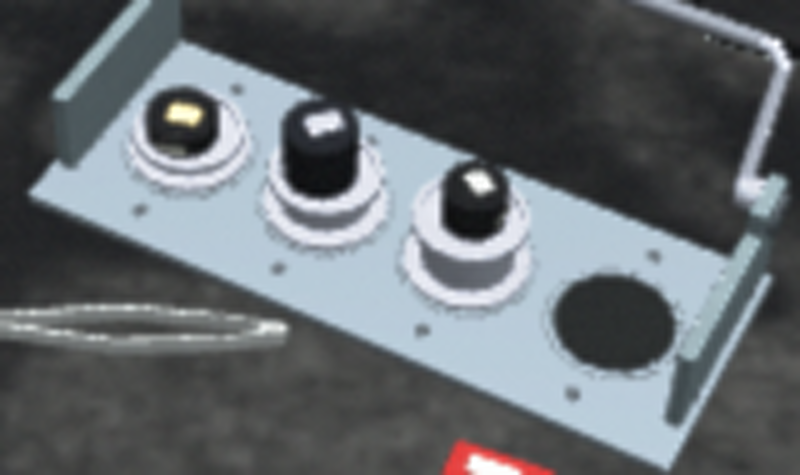

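View pics/b.png

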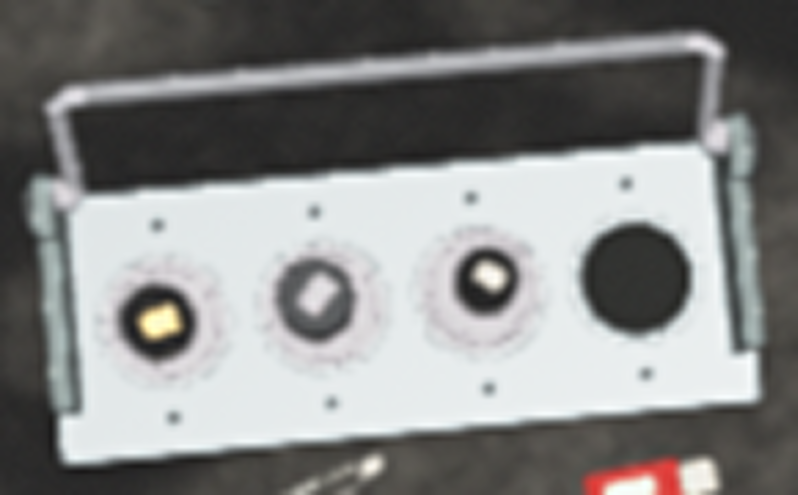

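From the crops: the gold-inlaid disc sits on a low riser and looks thin. The cylinder with the bright rectangle is on the mid riser (thick). The slim cylinder is on the high riser (medium), and the pad is on the right. I'll check this by triangulating the inlays and screw holes.

```bash
cat > meas.py <<'E'
from h import *
def cen(f,uv,r,pos=False,thr=.5):
    g=f['img'].astype(float).mean(2); u,v=int(round(uv[0])),int(round(uv[1]))
    p=g[v-r:v+r+1,u-r:u+r+1]; w=(p-np.percentile(p,40)) if pos else (np.median(p)-p)
    w=np.clip(w-thr*w.max()*.6,0,None); yy,xx=np.mgrid[v-r:v+r+1,u-r:u+r+1]
    return np.array([(w*xx).sum(),(w*yy).sum()])/w.sum()
E
python3 - <<'E'
from meas import *
a=load('s0.png');b=load('t0.png')
S=lambda p:np.array(p)/5+[190,150]-.4
T=lambda p:np.array(p)/5.5+[170,135]-.4
th=[(157,225),(315,212),(470,198),(626,184),(173,417),(331,402),(488,388),(645,374)]
tp=[cen(b,T(p),2) for p in th]
P=np.array([onz(b,p,.008) for p in tp]); print(P.round(4))
u=(P[3]-P[0]+P[7]-P[4]);yaw=np.arctan2(u[1],u[0]);print('dir -> +/-y angle',np.degrees(yaw), 'spacing',np.linalg.norm(P[3]-P[0])/3,np.linalg.norm(P[7]-P[4])/3,'across',np.linalg.norm(P[:4]-P[4:],axis=1))
print('stations',((P[:4]+P[4:])/2).round(4))
for i,s in [(0,(237,88)),(4,(140,210)),(5,(278,268)),(6,(422,330)),(7,(573,394)),(3,(653,256))]:
    q=cen(a,S(s),2); X,e=cross(a,q,b,tp[i]); print(i,X.round(4),'gap',round(e,4))
print('inlays')
for n,s,t in [('thin',(183,113),(159,321)),('thick',(324,123),(320,295)),('med',(479,181),(490,276))]:
    q=cen(a,S(s),4,True);p=cen(b,T(t),4,True); X,e=cross(a,q,b,p); print(n,q,p,X.round(4),'gap',round(e,4))
print('bar ends')
for s,t in [((780,45),(705,42))]:
    X,e=cross(a,S(s),b,T(t)); print(X.round(4),e)
print('pad')
g=b['img'].mean(2);q=T((637,278))
X,e=cross(a,S((615,322)),b,q);print(X,e,onz(b,q,.01))
E
```

```text
[[ 0.5528  0.0988  0.008 ]
 [ 0.5589  0.0373  0.008 ]
 [ 0.5655 -0.0246  0.008 ]
 [ 0.5721 -0.0861  0.008 ]
 [ 0.4771  0.0909  0.008 ]
 [ 0.4836  0.0295  0.008 ]
 [ 0.4897 -0.0322  0.008 ]
 [ 0.4965 -0.094   0.008 ]]
dir -> +/-y angle -84.04646707030022 spacing 0.061969090482423855 0.06198275354906806 across [0.07610543 0.07567271 0.07617454 0.07602367]
stations [[ 0.515   0.0948  0.008 ]
 [ 0.5212  0.0334  0.008 ]
 [ 0.5276 -0.0284  0.008 ]
 [ 0.5343 -0.0901  0.008 ]]
0 [0.5526 0.0983 0.0107] gap 0.0005
4 [0.4771 0.0905 0.0114] gap 0.0004
5 [0.4836 0.0292 0.011 ] gap 0.0007
6 [ 0.4897 -0.0324  0.0114] gap 0.001
7 [ 0.4964 -0.094   0.0111] gap 0.0007
3 [ 0.5718 -0.0861  0.0112] gap 0.0008
inlays
thin [226.36465989 172.2739726 ] [198.61853832 193.03369717] [0.5124 0.0946 0.0331] gap 0.0008
thick [254.21757283 174.0945496 ] [227.28635641 187.9872151 ] [0.521  0.0342 0.0569] gap 0.0005
med [285.32910199 185.83524698] [258.97814052 184.66546416] [ 0.5284 -0.0306  0.0582] gap 0.0
bar ends
[ 0.608  -0.1047  0.1061] 0.0013673951271525899
pad
[ 0.53389337 -0.09037887  0.01217722] 0.0006893353954148212 [ 0.53396409 -0.09032667  0.01      ]
```

Heights agree with the text once I take off the roughly 3 mm calibration bias seen at the plate. The faces come out at 30, 54 and 55 mm against an expected 30, 54 and 54 mm. So thin is on low, thick on mid and medium on high. The order is medium→pad, thin→high, thick→low, medium→mid.

```bash
python3 - <<'E'
import station; print([n for n in dir(station) if n[0]!='_'], getattr(station,'pinch_z',None))
from meas import *
b=load('t0.png');k=8
g=cv2.resize(b['img'],None,fx=k,fy=k,interpolation=cv2.INTER_CUBIC).astype(np.uint8)
g=cv2.cvtColor(g,cv2.COLOR_RGB2GRAY)
for n,z,h in [('thin',.030,.012),('thick',.054,.028),('med',.054,.020)]:
    uv={'thin':(198.6,193),'thick':(227.3,188),'med':(259,184.7)}[n]
    c=(np.array(uv)*k).astype(int); r=14*k
    sub=g[c[1]-r:c[1]+r,c[0]-r:c[0]+r]; m=(sub<150).astype(np.uint8)
    m=cv2.morphologyEx(m,cv2.MORPH_CLOSE,np.ones((41,41)))
    N,l,st,ce=cv2.connectedComponentsWithStats(m); i=l[r,r]
    q=(ce[i]+c-r+.5)/k-.5; print(n,st[i],q,onz(b,q,z-h/2).round(4),'eqdiam mm',2*np.sqrt(st[i][4]/np.pi)/k/440*.9*1000)
s=state();print(s['tool_rot'],R.from_rotvec(s['tool_rot']).as_matrix().round(3))
E
```

```text
['PlanningError', 'close_job', 'grab_frame', 'pinch_z', 'state'] 0.1547
thin [   54    59   117   118 10368] [198.16648582 193.11101466] [0.5129 0.0966 0.024 ] eqdiam mm 29.37665882956005
thick [   55    63   116   124 11097] [226.89939285 189.0560005 ] [0.5205 0.0356 0.04  ] eqdiam mm 30.391889274011913
med [  60   74   97  101 7710] [257.97213035 185.64559014] [ 0.5281 -0.0292  0.044 ] eqdiam mm 25.332735829086
[-3.07576190e+00 -6.32732363e-01  6.44691883e-04] [[ 0.919  0.395 -0.001]
 [ 0.395 -0.919  0.001]
 [-0.    -0.001 -1.   ]]
```

```bash
cat > w.py <<'E'
from h import *
yaw=np.radians(5.95); C=np.array([.5245,.0024]); X=np.array([np.cos(yaw),np.sin(yaw)]); Y=np.array([-X[1],X[0]])
def cc(p): d=np.asarray(p)[:2]-C; return (np.array([d@X,d@Y])*1000).round(1)
if __name__=='__main__':
    s=state(); M=R.from_rotvec(s['tool_rot']).as_matrix(); g=s['position']+M[:,2]*pinch_z
    print('t',s['time_s'],'carrier x,y of grasp',cc(g),'grasp z',(g[2]*1e3).round(1),'tip z',((s['position']+M[:,2]*.173)[2]*1e3).round(1))
    D=np.c_[np.r_[Y,0],np.r_[X,0],[0,0,-1]]; print('turn needed (tool,deg)',np.degrees(R.from_matrix(M.T@D).as_rotvec()).round(2),'F',s['force'].round(1),'w',round(s['gripper_width'],3),round(s['gripper_force'],1))
E
python3 - <<'E'
from w import *
for n,p in dict(thin=(.5129,.0966),thick=(.5205,.0356),med=(.5281,-.0292),S1=(.515,.0948),S2=(.5212,.0334),S3=(.5276,-.0284),S4=(.534,-.0902)).items(): print(n,cc(p))
E
```

```text
thin [-1.8 94.9]
thick [-0.5 33.4]
med [  0.3 -31.8]
S1 [ 0.1 92.9]
S2 [-0.1 31.2]
S3 [ -0.1 -31. ]
S4 [ -0.2 -93.1]
```

Emit:
apply_moves:
  rows:
    - [[0, 0, -4.9], [4.7, -0.7, 0], 0.6]
    - [[0, 0, -4.9], [4.7, -0.7, 0], 0.6]
    - [[0, 0, -4.9], [4.7, -0.7, 0], 0.6]
    - [[0, 0, -4.9], [4.7, -0.7, 0], 0.6]
    - [[0, 0, -4.9], [4.7, -0.7, 0], 0.6]
    - [[0, 0, -4.9], [4.7, -0.7, 0], 0.6]
    - [[0, 0, -4.9], [4.7, -0.7, 0], 0.6]
    - [[0, 0, -4.9], [4.7, -0.7, 0], 0.6]
    - [[0, 0, -4.9], [4.7, -0.7, 0], 0.6]
    - [[0, 0, -4.9], [4.7, -0.7, 0], 0.6]

```text
time_s: 1.1
position: [0.5197, -0.2006, 0.4044]
tool_rot: [-2.534, -1.856, 0.0]
force: [0.3, -0.1, -0.4]
gripper_width: 0.597
gripper_force: 0.0
```

```bash
python3 w.py
```

```text
t 1.1 carrier x,y of grasp [ -25.9 -201.4] grasp z 249.7 tip z 231.4
turn needed (tool,deg) [-1.00e-02 -1.00e-02 -2.35e+01] F [ 0.3 -0.1 -0.4] w 0.597 0.0
```

Emit:
apply_moves:
  rows:
    - [[0, 0, -7.83], [0, 0, 0], 0.45]
    - [[0, 0, -7.83], [0, 0, 0], 0.45]
    - [[0, 0, -7.84], [0, 0, 0], 0.45]
    - [[0, 0, 0], [4.24, 0.65, 1.5], 0.45]
    - [[0, 0, 0], [4.24, 0.65, 1.5], 0.45]
    - [[0, 0, 0], [4.24, 0.65, 1.5], 0.45]
    - [[0, 0, 0], [4.24, 0.65, 1.5], 0.45]
    - [[0, 0, 0], [0, 0, 4], 0.45]
    - [[0, 0, 0], [0, 0, 4], 0.45]
    - [[0, 0, 0], [0, 0, 0], 0.45]

```text
time_s: 2.1
position: [0.5258, -0.0311, 0.2604]
tool_rot: [-2.102, -2.326, 0.009]
force: [-0.9, -0.6, -0.6]
gripper_width: 0.445
gripper_force: 0.0
```

```bash
python3 w.py; python3 - <<'E'
from h import *
a=save('scene','s1.png');b=save('top','t1.png')
A=a['img'][100:270,150:400];B=b['img'][100:270,150:400]
cv2.imwrite('pics/c1.png',cv2.resize(np.vstack([A,B]),None,fx=1.75,fy=1.75,interpolation=cv2.INTER_CUBIC)[:,:,::-1])
E
```

```text
t 2.1 carrier x,y of grasp [ -3.5 -33.3] grasp z 105.7 tip z 87.4
turn needed (tool,deg) [-0.51 -0.05 -0.15] F [-0.9 -0.6 -0.6] w 0.445 0.0
```

View pics/c1.png

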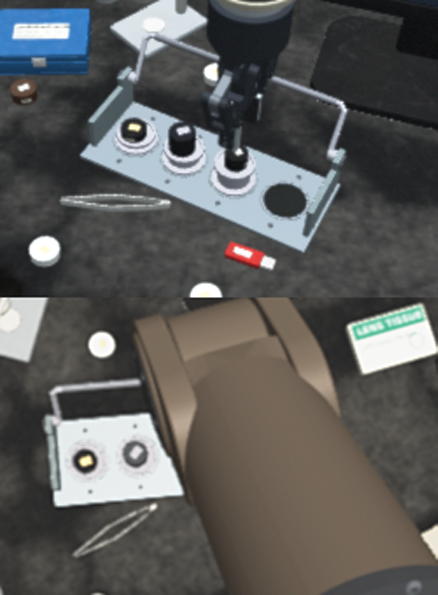

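The scene crop shows the open fingers right above the slim (medium) mount at about (236,155) of the crop. The top view is blocked by the arm.

Emit:
apply_moves:
  rows:
    - [[0, 0, 0], [0, 0, 1], 0.45]
    - [[0, 0, 0], [0, 0, 0], 0.45]
    - [[0, 0, 0], [0, 0, 0], 0.45]

```text
time_s: 2.5
position: [0.5284, -0.0313, 0.2556]
tool_rot: [2.107, 2.329, 0.001]
force: [-0.3, -0.1, 0.3]
gripper_width: 0.447
gripper_force: 0.0
```

```bash
python3 w.py
```

```text
t 2.5 carrier x,y of grasp [  0.6 -34. ] grasp z 100.9 tip z 82.6
turn needed (tool,deg) [ 0.08  0.02 -0.23] F [-0.3 -0.1  0.3] w 0.447 0.0
```

Emit:
apply_moves:
  rows:
    - [[0, 0, -0.2], [0.22, 0, 1.4], 0.45]
    - [[0, 0, 0], [0, 0, 1.4], 0.45]
    - [[0, 0, 0], [0, 0, 1.4], 0.45]
    - [[0, 0, 0], [0, 0, 0], 0.45]
    - [[0, 0, 0], [0, 0, 0], 0.1]
    - [[0, 0, 0], [0, 0, 0], 0.1]
    - [[0, 0, 0], [0, 0, 0], 0.1]
    - [[0, 0, 0], [0, 0, 0], 0.1]
    - [[0, 0, 0], [0, 0, 0], 0.1]

```text
time_s: 3.4
position: [0.5279, -0.0289, 0.2129]
tool_rot: [2.103, 2.333, 0.0]
force: [0.6, -0.5, -0.1]
gripper_width: 0.268
gripper_force: 58.8
```

```bash
python3 w.py; python3 - <<'E'
from h import *
a=save('scene','s2.png')
cv2.imwrite('pics/c2.png',cv2.resize(a['img'][150:250,190:340],None,fx=5,fy=5,interpolation=cv2.INTER_CUBIC)[:,:,::-1])
E
```

```text
t 3.4 carrier x,y of grasp [  0.2 -31.5] grasp z 58.2 tip z 39.9
turn needed (tool,deg) [ 0.02  0.01 -0.01] F [ 0.6 -0.5 -0.1] w 0.268 58.8
```

View pics/c2.png

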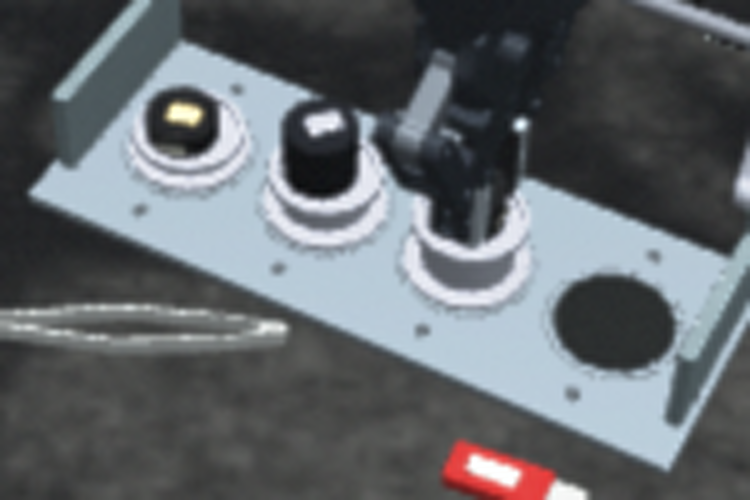

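The fingers hold the medium mount at about (460,220) of the crop, with width 0.27 and grip 59 N. Next I lift it and carry it to the pad.

Emit:
apply_moves:
  rows:
    - [[0, 0, 0], [0, 0, -1.5], 0.1]
    - [[0, 0, 0], [0, 0, -1.5], 0.1]
    - [[0, 0, 0], [-2, 0, 0], 0.1]
    - [[0, 0, 0], [-2, 0, 0], 0.1]
    - [[0, 0, 0], [-2.15, 0, 0], 0.1]
    - [[0, 0, 0], [0, 0, 1.5], 0.1]
    - [[0, 0, 0], [0, 0, 1.5], 0.1]
    - [[0, 0, 0], [0, 0, 1.3], 0.1]
    - [[0, 0, 0], [0, 0, 0], 0.1]
    - [[0, 0, 0], [0, 0, 0], 0.1]

```text
time_s: 4.45
position: [0.5342, -0.0898, 0.1997]
tool_rot: [-2.102, -2.334, 0.0]
force: [0.6, -0.4, -0.1]
gripper_width: 0.265
gripper_force: 58.9
```

```bash
python3 w.py
```

```text
t 4.45 carrier x,y of grasp [  0.  -92.7] grasp z 45.0 tip z 26.7
turn needed (tool,deg) [-0.03 -0.01  0.03] F [ 0.6 -0.4 -0.1] w 0.265 58.9
```

Emit:
apply_moves:
  rows:
    - [[0, 0, 0], [0, 0, 0.6], 0.1]
    - [[0, 0, 0], [0, 0, 0.3], 0.1]
    - [[0, 0, 0], [0, 0, 0.1], 0.1]
    - [[0, 0, 0], [0, 0, 0.05], 0.1]
    - [[0, 0, 0], [0, 0, 0], 0.1]
    - [[0, 0, 0], [0, 0, 0], 0.1]

```text
time_s: 5.05
position: [0.5343, -0.0901, 0.1893]
tool_rot: [2.103, 2.333, 0.0]
force: [0.5, 0.4, -0.6]
gripper_width: 0.27
gripper_force: 58.9
```

```bash
python3 w.py
```

```text
t 5.05 carrier x,y of grasp [  0.2 -93. ] grasp z 34.6 tip z 16.3
turn needed (tool,deg) [ 0.01  0.   -0.01] F [ 0.5  0.4 -0.6] w 0.27 58.9
```

Emit:
apply_moves:
  rows:
    - [[0, 0, 0], [0, 0, 0.05], 0.1]
    - [[0, 0, 0], [0, 0, 0], 0.1]
    - [[0, 0, 0], [0, 0, 0], 0.5]
    - [[0, 0, 0], [0, 0, 0], 0.5]
    - [[0, 0, 0], [0, 0, 0], 0.5]
    - [[0, 0, 0], [0, 0, -0.5], 0.5]
    - [[0, 0, 0], [0, 0, -2], 0.5]
    - [[0, 0, 0], [0, 0, -3], 0.5]
    - [[0, 0, 0], [0, 0, -2], 0.5]

```text
time_s: 5.95
position: [0.5345, -0.0899, 0.2656]
tool_rot: [2.102, 2.333, 0.001]
force: [0.7, -0.3, -0.2]
gripper_width: 0.498
gripper_force: 0.0
```

Emit:
apply_moves:
  rows:
    - [[0, 0, 0], [4, 0, 0], 0.5]
    - [[0, 0, 0], [5, 0, 0], 0.5]
    - [[0, 0, 0], [5, 0, 0], 0.5]
    - [[0, 0, 0], [4.7, -0.1, 0], 0.5]
    - [[0, 0, 0], [0, 0, 2], 0.5]
    - [[0, 0, 0], [0, 0, 2], 0.5]
    - [[0, 0, 0], [0, 0, 1], 0.5]
    - [[0, 0, 0], [0, 0, 0], 0.5]
    - [[0, 0, 0], [0, 0, 0], 0.5]

```text
time_s: 6.85
position: [0.5141, 0.0956, 0.2141]
tool_rot: [2.104, 2.333, 0.0]
force: [-0.7, 0.7, 0.3]
gripper_width: 0.498
gripper_force: 0.0
```

```bash
python3 w.py;python3 - <<'E'
from h import *
a=save('scene','s3.png')
cv2.imwrite('pics/c3.png',cv2.resize(a['img'][130:250,190:350],None,fx=5,fy=5,interpolation=cv2.INTER_CUBIC)[:,:,::-1])
E
```

```text
t 6.85 carrier x,y of grasp [-0.7 93.8] grasp z 59.4 tip z 41.1
turn needed (tool,deg) [ 0.01  0.   -0.04] F [-0.7  0.7  0.3] w 0.498 0.0
```

View pics/c3.png

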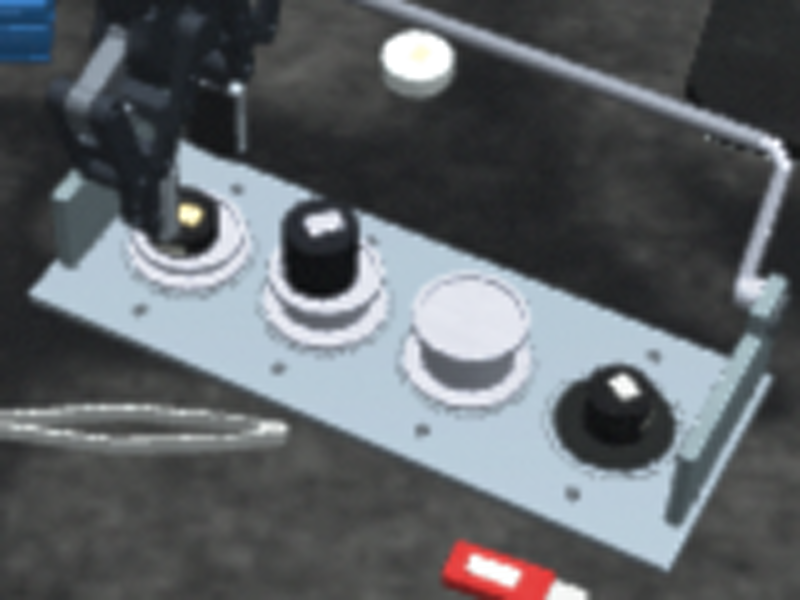

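The medium mount now stands upright on the pad at about (618,400) of the crop, and the high riser at (470,320) is empty. The fingers straddle the thin, gold-inlaid black disc at (190,215). It's black, on the low riser and 12 mm high, so it is the thin mount and not one of the white look-alikes.

Emit:
apply_moves:
  rows:
    - [[0, 0, 0], [0.08, 0, 1], 0.42]
    - [[0, 0, 0], [0, 0, 0.5], 0.42]
    - [[0, 0, 0], [0, 0, 0.3], 0.42]
    - [[0, 0, 0], [0, 0, 0.1], 0.42]
    - [[0, 0, 0], [0, 0, 0], 0.42]
    - [[0, 0, 0], [0, 0, 0], 0.42]

```text
time_s: 7.5
position: [0.5138, 0.0967, 0.1948]
tool_rot: [2.103, 2.334, 0.0]
force: [-0.1, 0.5, -1.0]
gripper_width: 0.424
gripper_force: 0.0
```

```bash
python3 w.py
```

```text
t 7.5 carrier x,y of grasp [-0.8 94.9] grasp z 40.1 tip z 21.8
turn needed (tool,deg) [ 0.01 -0.   -0.  ] F [-0.1  0.5 -1. ] w 0.424 0.0
```

Emit:
apply_moves:
  rows:
    - [[0, 0, 0], [0, 0, 0.1], 0.42]
    - [[0, 0, 0], [0, 0, 0], 0.42]
    - [[0, 0, 0], [0, 0, 0], 0.42]

```text
time_s: 7.8
position: [0.5138, 0.0966, 0.1937]
tool_rot: [2.103, 2.334, 0.0]
force: [-0.5, -0.5, 0.1]
gripper_width: 0.42
gripper_force: 0.0
```

Emit:
apply_moves:
  rows:
    - [[0, 0, 0], [0, 0, 0.1], 0.42]
    - [[0, 0, 0], [0, 0, 0], 0.42]
    - [[0, 0, 0], [0, 0, 0], 0.42]

```text
time_s: 8.1
position: [0.5138, 0.0967, 0.193]
tool_rot: [2.103, 2.333, 0.0]
force: [-0.9, -0.1, 4.9]
gripper_width: 0.426
gripper_force: 2.7
```

```bash
python3 w.py
```

```text
t 8.1 carrier x,y of grasp [-0.8 94.8] grasp z 38.3 tip z 20.0
turn needed (tool,deg) [ 0.02  0.01 -0.  ] F [-0.9 -0.1  4.9] w 0.426 2.7
```

Light contact with the rim (5 N) at nominal tip height 20.0 mm, which matches the rim at 20.5 mm. I'll back off 2 mm and close.

Emit:
apply_moves:
  rows:
    - [[0, 0, 0], [0, 0, -0.2], 0.42]
    - [[0, 0, 0], [0, 0, 0], 0.42]
    - [[0, 0, 0], [0, 0, 0], 0.1]
    - [[0, 0, 0], [0, 0, 0], 0.1]
    - [[0, 0, 0], [0, 0, 0], 0.1]
    - [[0, 0, 0], [0, 0, 0], 0.1]
    - [[0, 0, 0], [0, 0, 0], 0.1]

```text
time_s: 8.8
position: [0.5138, 0.0966, 0.1951]
tool_rot: [2.103, 2.333, 0.0]
force: [-2.4, -0.8, 8.0]
gripper_width: 0.319
gripper_force: 58.5
```

```bash
python3 w.py
```

```text
t 8.8 carrier x,y of grasp [-0.8 94.8] grasp z 40.4 tip z 22.1
turn needed (tool,deg) [ 0.02  0.01 -0.01] F [-2.4 -0.8  8. ] w 0.319 58.5
```

Emit:
apply_moves:
  rows:
    - [[0, 0, 0], [0, 0, -0.5], 0.1]
    - [[0, 0, 0], [0, 0, -1.5], 0.1]
    - [[0, 0, 0], [0, 0, -1.5], 0.1]
    - [[0, 0, 0], [0, 0, -1.5], 0.1]
    - [[0, 0, 0], [0, 0, 0], 0.1]

```text
time_s: 9.3
position: [0.5144, 0.0969, 0.2464]
tool_rot: [2.102, 2.332, 0.004]
force: [0.0, -0.3, -0.0]
gripper_width: 0.313
gripper_force: 59.1
```

Emit:
apply_moves:
  rows:
    - [[0, 0, 0], [-2, 0, 0], 0.1]
    - [[0, 0, 0], [-3, 0, 0], 0.1]
    - [[0, 0, 0], [-3, 0, 0], 0.1]
    - [[0, 0, 0], [-3, 0, 0], 0.1]
    - [[0, 0, 0], [-1.58, 0.07, 0], 0.1]
    - [[0, 0, 0], [0, 0, 1], 0.1]
    - [[0, 0, 0], [0, 0, 1], 0.1]
    - [[0, 0, 0], [0, 0, 0], 0.1]
    - [[0, 0, 0], [0, 0, 0], 0.1]
    - [[0, 0, 0], [0, 0, 0], 0.1]

```text
time_s: 10.3
position: [0.5275, -0.0274, 0.2247]
tool_rot: [-2.101, -2.335, -0.0]
force: [-0.1, -0.8, 0.3]
gripper_width: 0.317
gripper_force: 59.1
```

```bash
python3 w.py;python3 - <<'E'
from h import *
a=save('scene','s4.png')
cv2.imwrite('pics/c4.png',cv2.resize(a['img'][130:250,190:350],None,fx=5,fy=5,interpolation=cv2.INTER_CUBIC)[:,:,::-1])
E
```

```text
t 10.3 carrier x,y of grasp [ -0.1 -29.9] grasp z 70.0 tip z 51.7
turn needed (tool,deg) [ 0.   -0.02  0.09] F [-0.1 -0.8  0.3] w 0.317 59.1
```

View pics/c4.png

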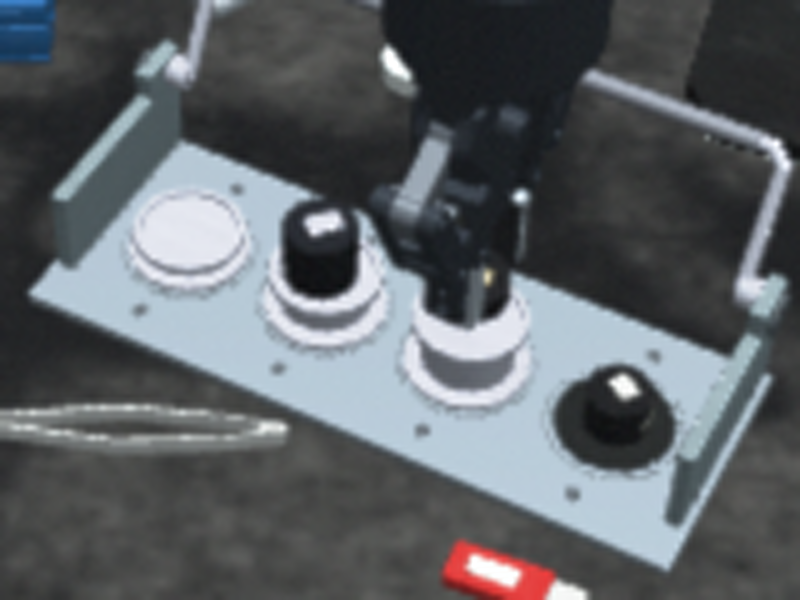

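The thin disc (gold inlay at (490,278)) is held over the high riser. The low riser at (190,235) is empty.

Emit:
apply_moves:
  rows:
    - [[0, 0, 0], [-0.11, 0, 0.7], 0.1]
    - [[0, 0, 0], [0, 0, 0.4], 0.1]
    - [[0, 0, 0], [0, 0, 0.15], 0.1]
    - [[0, 0, 0], [0, 0, 0], 0.1]
    - [[0, 0, 0], [0, 0, 0], 0.1]

```text
time_s: 10.85
position: [0.5276, -0.0295, 0.2122]
tool_rot: [-2.103, -2.334, 0.0]
force: [0.0, -0.2, 0.5]
gripper_width: 0.308
gripper_force: 59.1
```

```bash
python3 w.py
```

```text
t 10.85 carrier x,y of grasp [ -0.2 -32.1] grasp z 57.5 tip z 39.2
turn needed (tool,deg) [-0.   -0.   -0.01] F [ 0.  -0.2  0.5] w 0.308 59.1
```

Emit:
apply_moves:
  rows:
    - [[0, 0, 0], [0.08, 0, 0.05], 0.1]
    - [[0, 0, 0], [0, 0, 0.05], 0.1]
    - [[0, 0, 0], [0, 0, 0], 0.1]

```text
time_s: 11.15
position: [0.5275, -0.0287, 0.2112]
tool_rot: [2.103, 2.334, 0.0]
force: [0.3, -0.2, -0.1]
gripper_width: 0.316
gripper_force: 59.1
```

Emit:
apply_moves:
  rows:
    - [[0, 0, 0], [0, 0, 0], 0.5]
    - [[0, 0, 0], [0, 0, 0], 0.5]
    - [[0, 0, 0], [0, 0, 0], 0.5]
    - [[0, 0, 0], [0, 0, -0.5], 0.5]
    - [[0, 0, 0], [0, 0, -2], 0.5]
    - [[0, 0, 0], [0, 0, -2], 0.5]
    - [[0, 0, 0], [0, 0, 0], 0.5]
    - [[0, 0, 0], [3, 0, 0], 0.5]
    - [[0, 0, 0], [3.25, 0, 0], 0.5]
    - [[0, 0, 0], [0, 0, 0], 0.5]

```text
time_s: 12.15
position: [0.5204, 0.0381, 0.2564]
tool_rot: [-2.095, -2.339, -0.004]
force: [0.5, 0.9, 0.4]
gripper_width: 0.5
gripper_force: 0.0
```

```bash
python3 w.py;python3 - <<'E'
from h import *
a=save('scene','s5.png')
cv2.imwrite('pics/c5.png',cv2.resize(a['img'][130:250,190:350],None,fx=5,fy=5,interpolation=cv2.INTER_CUBIC)[:,:,::-1])
E
```

```text
t 12.15 carrier x,y of grasp [-0.3 36.3] grasp z 101.7 tip z 83.4
turn needed (tool,deg) [ 0.04 -0.16  0.33] F [0.5 0.9 0.4] w 0.5 0.0
```

View pics/c5.png

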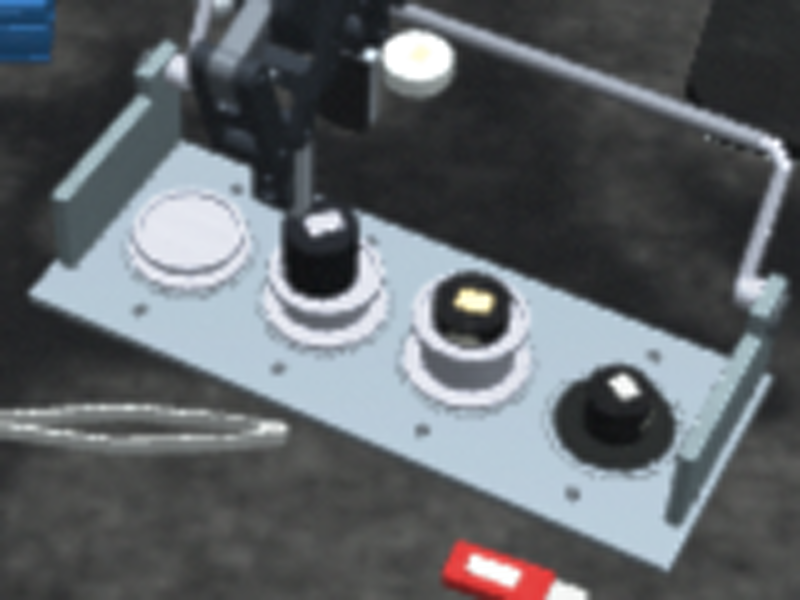

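The thin disc sits centred in the high riser at (472,310). The gripper is above the thick mount at (320,245).

Emit:
apply_moves:
  rows:
    - [[0, 0, 0], [0.1, 0, 0], 0.5]
    - [[0, 0, 0], [0, 0, 0], 0.5]
    - [[0, 0, 0], [0, 0, 1.5], 0.5]
    - [[0, 0, 0], [0, 0, 1.5], 0.5]
    - [[0, 0, 0], [0, 0, 1.5], 0.5]
    - [[0, 0, 0], [0, 0, 0], 0.5]
    - [[0, 0, 0], [0, 0, 0], 0.5]

```text
time_s: 12.9
position: [0.521, 0.0338, 0.2112]
tool_rot: [-2.104, -2.332, 0.001]
force: [0.4, -0.2, 0.7]
gripper_width: 0.501
gripper_force: 0.0
```

```bash
python3 w.py
```

```text
t 12.9 carrier x,y of grasp [-0.3 31.5] grasp z 56.5 tip z 38.2
turn needed (tool,deg) [-0.04  0.01 -0.06] F [ 0.4 -0.2  0.7] w 0.501 0.0
```

Emit:
apply_moves:
  rows:
    - [[0, 0, 0], [0.19, 0, 0.2], 0.5]
    - [[0, 0, 0], [0, 0, 0], 0.5]
    - [[0, 0, 0], [0, 0, 0], 0.1]
    - [[0, 0, 0], [0, 0, 0], 0.1]
    - [[0, 0, 0], [0, 0, 0], 0.1]
    - [[0, 0, 0], [0, 0, 0], 0.1]
    - [[0, 0, 0], [0, 0, 0], 0.1]

```text
time_s: 13.6
position: [0.5209, 0.0364, 0.21]
tool_rot: [2.103, 2.333, 0.001]
force: [-1.2, -0.9, 6.6]
gripper_width: 0.322
gripper_force: 58.7
```

```bash
python3 w.py
```

```text
t 13.6 carrier x,y of grasp [ 0.1 34.2] grasp z 55.3 tip z 37.0
turn needed (tool,deg) [ 0.06  0.01 -0.  ] F [-1.2 -0.9  6.6] w 0.322 58.7
```

Emit:
apply_moves:
  rows:
    - [[0, 0, 0], [0, 0, -1], 0.1]
    - [[0, 0, 0], [0, 0, -1], 0.1]
    - [[0, 0, 0], [1.8, 0, 0], 0.1]
    - [[0, 0, 0], [2.3, 0, 0], 0.1]
    - [[0, 0, 0], [1.8, 0, 0], 0.1]
    - [[0, 0, 0], [0, 0, 0.6], 0.1]
    - [[0, 0, 0], [0, 0, 0.6], 0.1]
    - [[0, 0, 0], [0, 0, 0], 0.1]
    - [[0, 0, 0], [0, 0, 0], 0.1]
    - [[0, 0, 0], [0, 0, 0], 0.1]

```text
time_s: 14.6
position: [0.5148, 0.0943, 0.2172]
tool_rot: [2.105, 2.332, -0.0]
force: [0.6, 0.6, -1.3]
gripper_width: 0.324
gripper_force: 59.1
```

```bash
python3 w.py
```

```text
t 14.6 carrier x,y of grasp [-0.2 92.3] grasp z 62.5 tip z 44.2
turn needed (tool,deg) [-0.01  0.02 -0.07] F [ 0.6  0.6 -1.3] w 0.324 59.1
```

Emit:
apply_moves:
  rows:
    - [[0, 0, 0], [0.13, 0, 0.5], 0.1]
    - [[0, 0, 0], [0, 0, 0.5], 0.1]
    - [[0, 0, 0], [0, 0, 0.4], 0.1]
    - [[0, 0, 0], [0, 0, 0], 0.1]
    - [[0, 0, 0], [0, 0, 0], 0.1]
    - [[0, 0, 0], [0, 0, 0.05], 0.1]
    - [[0, 0, 0], [0, 0, 0], 0.1]

```text
time_s: 15.3
position: [0.5146, 0.0963, 0.2028]
tool_rot: [2.103, 2.334, 0.0]
force: [-0.8, -0.2, -0.6]
gripper_width: 0.329
gripper_force: 59.1
```

```bash
python3 w.py
```

```text
t 15.3 carrier x,y of grasp [-0.1 94.4] grasp z 48.1 tip z 29.8
turn needed (tool,deg) [ 0.02  0.   -0.  ] F [-0.8 -0.2 -0.6] w 0.329 59.1
```

Emit:
apply_moves:
  rows:
    - [[0, 0, 0], [0, 0, 0.06], 0.1]
    - [[0, 0, 0], [0, 0, 0], 0.1]
    - [[0, 0, 0], [0, 0, 0], 0.5]
    - [[0, 0, 0], [0, 0, 0], 0.5]
    - [[0, 0, 0], [0, 0, 0], 0.5]
    - [[0, 0, 0], [0, 0, -0.5], 0.5]
    - [[0, 0, 0], [0, 0, -2], 0.5]
    - [[0, 0, 0], [0, 0, -2.5], 0.5]
    - [[0, 0, 0], [0, 0, 0], 0.5]

```text
time_s: 16.2
position: [0.5156, 0.0968, 0.2551]
tool_rot: [2.101, 2.332, 0.006]
force: [0.4, 0.2, -1.0]
gripper_width: 0.499
gripper_force: 0.0
```

Emit:
apply_moves:
  rows:
    - [[0, 0, 0], [-4, 0, 0], 0.5]
    - [[0, 0, 0], [-5, 0, 0], 0.5]
    - [[0, 0, 0], [-5, 0, 0], 0.5]
    - [[0, 0, 0], [-4.7, 0, 0], 0.5]
    - [[0, 0, 0], [0, 0, 0], 0.5]
    - [[0, 0, 0], [0, 0, 1.5], 0.5]
    - [[0, 0, 0], [0, 0, 1.5], 0.5]
    - [[0, 0, 0], [0, 0, 0], 0.5]
    - [[0, 0, 0], [0, 0, 0], 0.5]

```text
time_s: 17.1
position: [0.5338, -0.0894, 0.2221]
tool_rot: [-2.102, -2.333, 0.001]
force: [0.7, -0.4, 1.0]
gripper_width: 0.502
gripper_force: 0.0
```

```bash
python3 w.py
```

```text
t 17.1 carrier x,y of grasp [ -0.4 -92.3] grasp z 67.4 tip z 49.1
turn needed (tool,deg) [-0.04 -0.01  0.01] F [ 0.7 -0.4  1. ] w 0.502 0.0
```

Emit:
apply_moves:
  rows:
    - [[0, 0, 0], [-0.07, 0, 1.5], 0.5]
    - [[0, 0, 0], [0, 0, 1.2], 0.5]
    - [[0, 0, 0], [0, 0, 0.4], 0.5]
    - [[0, 0, 0], [0, 0, 0], 0.5]
    - [[0, 0, 0], [0, 0, 0], 0.1]
    - [[0, 0, 0], [0, 0, 0], 0.1]
    - [[0, 0, 0], [0, 0, 0], 0.1]
    - [[0, 0, 0], [0, 0, 0], 0.1]
    - [[0, 0, 0], [0, 0, 0], 0.1]

```text
time_s: 18.0
position: [0.5342, -0.0903, 0.1918]
tool_rot: [2.103, 2.333, 0.001]
force: [-2.2, 0.4, 6.1]
gripper_width: 0.26
gripper_force: 58.7
```

```bash
python3 w.py
```

```text
t 18.0 carrier x,y of grasp [  0.1 -93.2] grasp z 37.1 tip z 18.8
turn needed (tool,deg) [ 0.05  0.01 -0.  ] F [-2.2  0.4  6.1] w 0.26 58.7
```

Emit:
apply_moves:
  rows:
    - [[0, 0, 0], [0, 0, -1], 0.1]
    - [[0, 0, 0], [0, 0, -2], 0.1]
    - [[0, 0, 0], [0, 0, -2.5], 0.1]
    - [[0, 0, 0], [0, 0, 0], 0.1]
    - [[0, 0, 0], [3, 0, 0], 0.1]
    - [[0, 0, 0], [3.2, 0, 0], 0.1]
    - [[0, 0, 0], [3.2, 0, 0], 0.1]
    - [[0, 0, 0], [3, 0, 0], 0.1]
    - [[0, 0, 0], [0, 0, 0], 0.1]

```text
time_s: 18.9
position: [0.5205, 0.0377, 0.2464]
tool_rot: [-2.095, -2.339, -0.004]
force: [0.0, 0.7, 0.4]
gripper_width: 0.259
gripper_force: 58.9
```

Emit:
apply_moves:
  rows:
    - [[0, 0, 0], [0, 0, 1], 0.1]
    - [[0, 0, 0], [0, 0, 1], 0.1]
    - [[0, 0, 0], [0, 0, 0.6], 0.1]
    - [[0, 0, 0], [0, 0, 0], 0.1]
    - [[0, 0, 0], [0, 0, 0], 0.1]
    - [[0, 0, 0], [0, 0, 0], 0.1]

```text
time_s: 19.5
position: [0.5213, 0.0327, 0.2202]
tool_rot: [2.104, 2.333, 0.0]
force: [-0.6, 0.4, -0.4]
gripper_width: 0.257
gripper_force: 58.9
```

```bash
python3 w.py
```

```text
t 19.5 carrier x,y of grasp [-0.  30.4] grasp z 65.5 tip z 47.2
turn needed (tool,deg) [ 0.02  0.   -0.03] F [-0.6  0.4 -0.4] w 0.257 58.9
```

Emit:
apply_moves:
  rows:
    - [[0, 0, 0], [0.06, 0, 0.5], 0.1]
    - [[0, 0, 0], [0, 0, 0.4], 0.1]
    - [[0, 0, 0], [0, 0, 0.2], 0.1]
    - [[0, 0, 0], [0, 0, 0], 0.1]
    - [[0, 0, 0], [0, 0, 0.05], 0.1]
    - [[0, 0, 0], [0, 0, 0], 0.1]
    - [[0, 0, 0], [0, 0, 0], 0.1]

```text
time_s: 20.2
position: [0.5211, 0.0336, 0.2087]
tool_rot: [2.103, 2.334, 0.0]
force: [1.0, 0.7, -0.0]
gripper_width: 0.261
gripper_force: 58.9
```

```bash
python3 w.py
```

```text
t 20.2 carrier x,y of grasp [-0.1 31.3] grasp z 54.0 tip z 35.7
turn needed (tool,deg) [ 0.01  0.   -0.  ] F [ 1.   0.7 -0. ] w 0.261 58.9
```

Emit:
apply_moves:
  rows:
    - [[0, 0, 0], [0, 0, 0.07], 0.1]
    - [[0, 0, 0], [0, 0, 0], 0.1]
    - [[0, 0, 0], [0, 0, 0], 0.45]
    - [[0, 0, 0], [0, 0, 0], 0.45]
    - [[0, 0, 0], [0, 0, 0], 0.45]
    - [[0, 0, 0], [0, 0, -0.5], 0.45]
    - [[0, 0, 0], [0, 0, -2], 0.45]
    - [[0, 0, 0], [0, 0, -3], 0.45]
    - [[0, 0, 0], [0, 0, -3], 0]
    - [[0, 0, 0], [-1, 0, -2.5], 0]

```text
time_s: 21.2
position: [0.522, 0.0249, 0.32]
tool_rot: [2.1, 2.336, 0.002]
force: [0.3, -0.7, -0.4]
gripper_width: 0.116
gripper_force: 0.0
```

Emit:
apply_moves:
  rows:
    - [[0, 0, 0], [-1, 2, 0], 0]
    - [[0, 0, 0], [-1.1, 3.5, 0], 0]
    - [[0, 0, 0], [0, 3.5, 0], 0]
    - [[0, 0, 0], [0, 3, 0], 0]
    - [[0, 0, 0], [0, 0, 0], 0]
    - [[0, 0, 0], [0, 0, 0], 0]

```text
time_s: 21.8
position: [0.6436, 0.0153, 0.3177]
tool_rot: [-2.102, -2.333, 0.001]
force: [0.1, 0.1, 0.1]
gripper_width: 0.001
gripper_force: 0.0
```

```bash
python3 w.py;python3 - <<'E'
from h import *
a=save('scene','s6.png');b=save('top','t6.png')
cv2.imwrite('pics/c6.png',cv2.resize(np.vstack([a['img'][100:250,190:350],b['img'][120:230,150:310]]),None,fx=2.3,fy=2.3,interpolation=cv2.INTER_CUBIC)[:,:,::-1])
E
```

```text
t 21.8 carrier x,y of grasp [119.7   0.6] grasp z 163.0 tip z 144.7
turn needed (tool,deg) [-0.04 -0.02  0.01] F [0.1 0.1 0.1] w 0.001 0.0
```

View pics/c6.png

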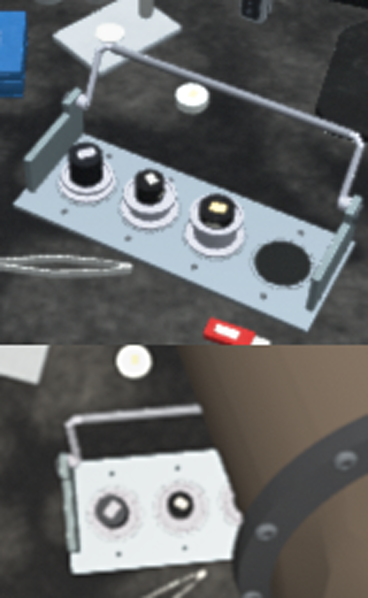

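The scene crop shows the thick mount in the low riser (87,160), the medium in the mid riser (150,190) and the thin in the high riser (215,212). The pad at (283,262) is empty and the bail still leans back. Next I lower the closed fingers behind the bar and check the seat heights from these frames.

Emit:
apply_moves:
  rows:
    - [[0, 0, 0], [0, 0, 2], 0]
    - [[0, 0, 0], [0, 0, 2], 0]
    - [[0, 0, 0], [0, 0, 1.6], 0]
    - [[0, 0, 0], [0, 0, 0], 0]
    - [[0, 0, 0], [0, -1, 0], 0]
    - [[0, 0, 0], [0, -1, 0], 0]
    - [[0, 0, 0], [0, -1, 0], 0]
    - [[0, 0, 0], [0, -1, 0], 0]
    - [[0, 0, 0], [0, 0, 0], 0]

```text
time_s: 22.8
position: [0.6026, 0.0108, 0.2626]
tool_rot: [2.103, 2.333, -0.0]
force: [-0.0, -0.6, 0.1]
gripper_width: 0.001
gripper_force: 0.0
```

```bash
python3 w.py; python3 - <<'E'
from meas import *
from w import cc
a=load('s6.png');b=load('t6.png')
for n,s,t in [('thick',(86,155),(112,165)),('med',(152,181),(181,157)),('thin',(217,206),None)]:
    q=cen(a,np.array(s)/2.3+[190,100],4,True)
    if t is None:
        P=onz(a,q,.046+.003); print(n,q,'on face plane',cc(P)); continue
    p=cen(b,np.array(t)/2.3+[150,120],4,True); X,e=cross(a,q,b,p); print(n,q,p,cc(X),X[2].round(4),e.round(4))
E
```

```text
t 22.8 carrier x,y of grasp [78.5  0.2] grasp z 107.9 tip z 89.6
turn needed (tool,deg) [ 0.    0.03 -0.  ] F [-0.  -0.6  0.1] w 0.001 0.0
thick [227.07922771 166.04674791] [198.27511205 191.05114485] [-0.  92.1] 0.0488 0.0007
med [255.41154572 177.19601616] [228.88655265 187.75405768] [ 0.7 29.2] 0.0491 0.0005
thin [284.3892083  189.70195482] on face plane [ -1.3 -32.8]
```

The face heights come out at 46 mm for both thick and medium after the bias, as they must for seated mounts, and all are within 2 mm of their axes. I'll carry on pushing the bail.

Emit:
apply_moves:
  rows:
    - [[0, 0, 0], [0, -0.9, 0], 0]
    - [[0, 0, 0], [0, -0.9, 0], 0]
    - [[0, 0, 0], [0, -0.9, 0], 0]
    - [[0, 0, 0], [0, -0.9, 0], 0]
    - [[0, 0, 0], [0, -0.9, 0], 0]
    - [[0, 0, 0], [0, -0.9, 0], 0]
    - [[0, 0, 0], [0, 0, 0], 0]

```text
time_s: 23.5
position: [0.5487, 0.0052, 0.2618]
tool_rot: [-2.103, -2.333, 0.002]
force: [-0.2, 0.0, -0.6]
gripper_width: -0.003
gripper_force: 0.0
```

```bash
python3 w.py;python3 - <<'E'
from h import *
a=save('scene','s7.png')
cv2.imwrite('pics/c7.png',cv2.resize(a['img'][100:250,180:360],None,fx=4,fy=4,interpolation=cv2.INTER_CUBIC)[:,:,::-1])
E
```

```text
t 23.5 carrier x,y of grasp [24.1  0.2] grasp z 107.1 tip z 88.8
turn needed (tool,deg) [-0.09  0.02 -0.  ] F [-0.2  0.  -0.6] w -0.003 0.0
```

View pics/c7.png

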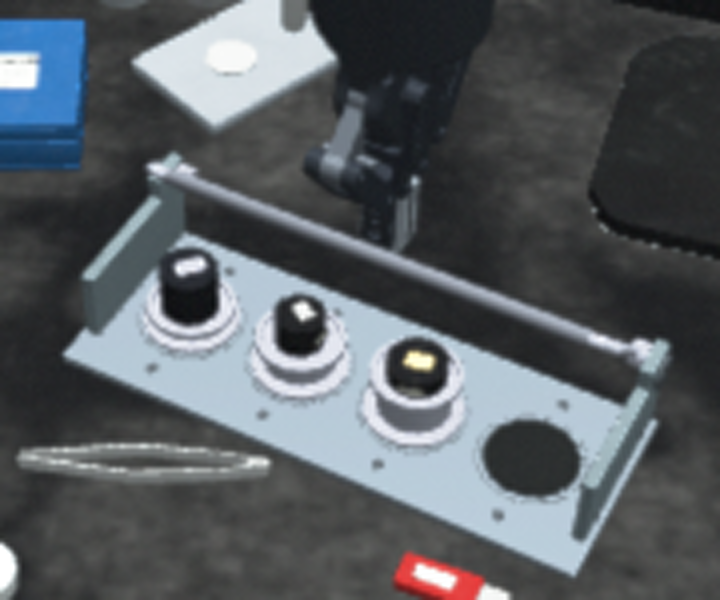

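```bash
python3 - <<'E'
from w import *
a=load('s7.png')
for t in np.arange(.4,1.6,.1):
    P=[C+X*(.046-.055*np.cos(t))+Y*y for y in(-.09,.09)]; z=.053+.055*np.sin(t)+.003
    print(round(t,1),[((proj(a,np.r_[p,z])-[180,100])*4).round(0) for p in P],round(46-55*np.cos(t),1),round(z*1e3-3,1))
E
```

```text
0.4 [array([534., 368.]), array([184., 229.])] -4.7 74.4
0.5 [array([538., 357.]), array([187., 219.])] -2.3 79.4
0.6 [array([542., 346.]), array([189., 208.])] 0.6 84.1
0.7 [array([546., 334.]), array([193., 197.])] 3.9 88.4
0.8 [array([550., 322.]), array([196., 186.])] 7.7 92.5
0.9 [array([555., 311.]), array([201., 175.])] 11.8 96.1
1.0 [array([560., 299.]), array([205., 164.])] 16.3 99.3
1.1 [array([565., 288.]), array([210., 154.])] 21.1 102.0
1.2 [array([570., 277.]), array([216., 144.])] 26.1 104.3
1.3 [array([575., 267.]), array([221., 134.])] 31.3 106.0
1.4 [array([580., 258.]), array([227., 126.])] 36.7 107.2
1.5 [array([585., 249.]), array([232., 118.])] 42.1 107.9
1.6 [array([590., 241.]), array([238., 111.])] 47.6 108.0
```

The bail is past upright and the bar lies ahead of the fingers, running from (185,175) to (610,345). That matches 0.8 rad, with the bar at x 8 mm and z 92 mm. Next I back off, rise, and press down from above.

Emit:
apply_moves:
  rows:
    - [[0, 0, 0], [0, 0.6, 0], 0]
    - [[0, 0, 0], [0, 0, -2], 0]
    - [[0, 0, 0], [0, 0, -2], 0]
    - [[0, 0, 0], [0, 0, 0], 0]
    - [[0, 0, 0], [0, -1.6, 0], 0]
    - [[0, 0, 0], [0, -1.5, 0], 0]
    - [[0, 0, 0], [0, 0, 0], 0]
    - [[0, 0, 0], [0, 0, 1], 0]
    - [[0, 0, 0], [0, 0, 1], 0]
    - [[0, 0, 0], [0, 0, 0], 0]

```text
time_s: 24.55
position: [0.5252, 0.0027, 0.2799]
tool_rot: [-2.102, -2.332, 0.003]
force: [-0.5, -0.1, -0.3]
gripper_width: -0.002
gripper_force: 0.0
```

Emit:
apply_moves:
  rows:
    - [[0, 0, 0], [0, 0, 0.8], 0]
    - [[0, 0, 0], [0, 0, 0.8], 0]
    - [[0, 0, 0], [0, 0, 0.8], 0]
    - [[0, 0, 0], [0, 0, 0.8], 0]
    - [[0, 0, 0], [0, 0, 0.5], 0]
    - [[0, 0, 0], [0, 0, 0.5], 0]
    - [[0, 0, 0], [0, 0, 0], 0]
    - [[0, 0, 0], [0, 0, 0], 0]

```text
time_s: 25.35
position: [0.5255, 0.0029, 0.2399]
tool_rot: [2.103, 2.334, 0.0]
force: [-0.0, -0.5, 0.3]
gripper_width: 0.007
gripper_force: 0.0
```

```bash
python3 w.py
```

```text
t 25.35 carrier x,y of grasp [1.  0.4] grasp z 85.2 tip z 66.9
turn needed (tool,deg) [ 0.01 -0.   -0.  ] F [-0.  -0.5  0.3] w 0.007 0.0
```

Emit:
apply_moves:
  rows:
    - [[0, 0, 0], [0, 0, 0.3], 0]
    - [[0, 0, 0], [0, 0, 0.2], 0]
    - [[0, 0, 0], [0, 0, 0], 0]
    - [[0, 0, 0], [0, 0, 0], 0]

```text
time_s: 25.75
position: [0.5252, 0.0028, 0.2349]
tool_rot: [2.103, 2.334, -0.0]
force: [-0.2, -0.3, -0.2]
gripper_width: -0.002
gripper_force: 0.0
```

```bash
python3 w.py;python3 - <<'E'
from h import *
a=save('scene','s8.png')
cv2.imwrite('pics/c8.png',cv2.resize(a['img'][100:250,180:360],None,fx=4,fy=4,interpolation=cv2.INTER_CUBIC)[:,:,::-1])
E
```

```text
t 25.75 carrier x,y of grasp [0.8 0.3] grasp z 80.2 tip z 61.9
turn needed (tool,deg) [-0.  0. -0.] F [-0.2 -0.3 -0.2] w -0.002 0.0
```

View pics/c8.png

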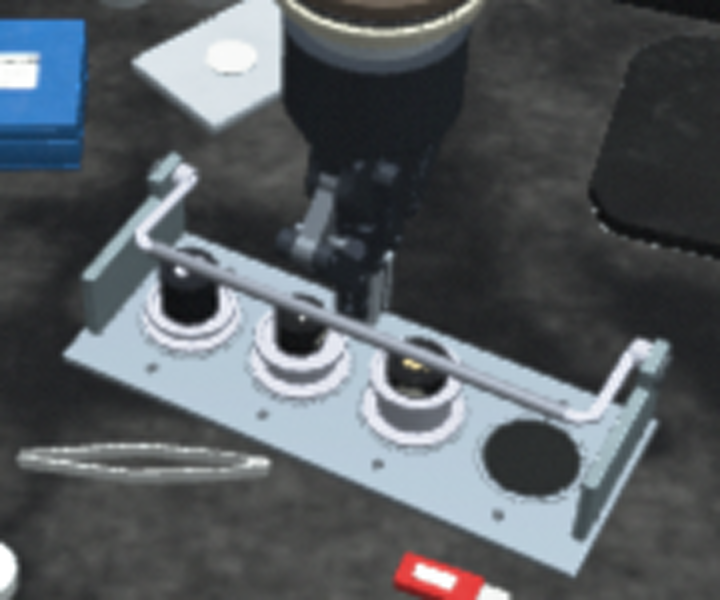

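The bar is almost down, about 0.15 rad, running from (145,240) to (570,412). To be sure the fingers press on its top, I rise, shift 10 mm over the bar and press again.

Emit:
apply_moves:
  rows:
    - [[0, 0, 0], [0, 0, -1.5], 0]
    - [[0, 0, 0], [0, -1, 0], 0]
    - [[0, 0, 0], [0, 0, 0], 0]
    - [[0, 0, 0], [0, 0, 0.8], 0]
    - [[0, 0, 0], [0, 0, 0.7], 0]
    - [[0, 0, 0], [0, 0, 0.2], 0]
    - [[0, 0, 0], [0, 0, 0], 0]
    - [[0, 0, 0], [0, 0, 0], 0]

```text
time_s: 26.6
position: [0.5153, 0.0019, 0.2326]
tool_rot: [-2.103, -2.333, 0.0]
force: [0.3, 0.2, -0.5]
gripper_width: 0.002
gripper_force: 0.0
```

Emit:
apply_moves:
  rows:
    - [[0, 0, 0], [0, 0, 0.15], 0]
    - [[0, 0, 0], [0, 0, 0], 0]
    - [[0, 0, 0], [0, 0, 0], 0]

```text
time_s: 26.9
position: [0.5153, 0.0018, 0.2315]
tool_rot: [2.103, 2.333, 0.0]
force: [-0.2, 1.1, -0.3]
gripper_width: 0.005
gripper_force: 0.0
```

```bash
python3 w.py
```

```text
t 26.9 carrier x,y of grasp [-9.1  0.3] grasp z 76.8 tip z 58.5
turn needed (tool,deg) [ 0.01  0.   -0.01] F [-0.2  1.1 -0.3] w 0.005 0.0
```

Emit:
apply_moves:
  rows:
    - [[0, 0, 0], [0, 0, 0.1], 0]
    - [[0, 0, 0], [0, 0, 0], 0]
    - [[0, 0, 0], [0, 0, 0], 0]

```text
time_s: 27.2
position: [0.5154, 0.0018, 0.2305]
tool_rot: [2.103, 2.333, 0.0]
force: [-0.5, -0.2, 1.6]
gripper_width: 0.002
gripper_force: 0.6
```

Emit:
apply_moves:
  rows:
    - [[0, 0, 0], [0, 0, 0.1], 0]
    - [[0, 0, 0], [0, 0, 0], 0]
    - [[0, 0, 0], [0, 0, 0], 0]

```text
time_s: 27.5
position: [0.5154, 0.0018, 0.2301]
tool_rot: [2.103, 2.333, 0.0]
force: [-3.1, -0.3, 12.1]
gripper_width: -0.003
gripper_force: 6.0
```

Contact at nominal tip height 57 mm with 12 N, so the bail is on its stop. I'll withdraw and check.

Emit:
apply_moves:
  rows:
    - [[0, 0, 0], [0, 0, -1], 0]
    - [[0, 0, 0], [0, 0, -3], 0]
    - [[0, 0, 0], [0, 0, -5], 0]
    - [[0, 0, 0], [0, 0, -5], 0]
    - [[0, 0, 0], [0, -3, -3], 0]
    - [[0, 0, 0], [0, 0, 0], 0]
    - [[0, 0, 0], [0, 0, 0], 0]
    - [[0, 0, 0], [0, 0, 0], 0]

```text
time_s: 28.3
position: [0.4855, -0.0015, 0.3985]
tool_rot: [-2.103, -2.333, 0.001]
force: [-1.1, -0.4, 0.0]
gripper_width: -0.001
gripper_force: 0.0
```

```bash
python3 w.py;python3 - <<'E'
from w import *
a=save('scene','s9.png')
cv2.imwrite('pics/c9.png',cv2.resize(a['img'][100:250,180:360],None,fx=4,fy=4,interpolation=cv2.INTER_CUBIC)[:,:,::-1])
for t in (0,.1,.2):
    P=[C+X*(.046-.055*np.cos(t))+Y*y for y in(-.09,.09)]; z=.053+.055*np.sin(t)+.003
    print(t,[((proj(a,np.r_[p,z])-[180,100])*4).round(0) for p in P])
E
```

```text
t 28.3 carrier x,y of grasp [-39.4   0.2] grasp z 243.8 tip z 225.5
turn needed (tool,deg) [-0.07 -0.   -0.02] F [-1.1 -0.4  0. ] w -0.001 0.0
0 [array([525., 406.]), array([181., 267.])]
0.1 [array([527., 397.]), array([181., 258.])]
0.2 [array([529., 388.]), array([182., 249.])]
```

View pics/c9.png

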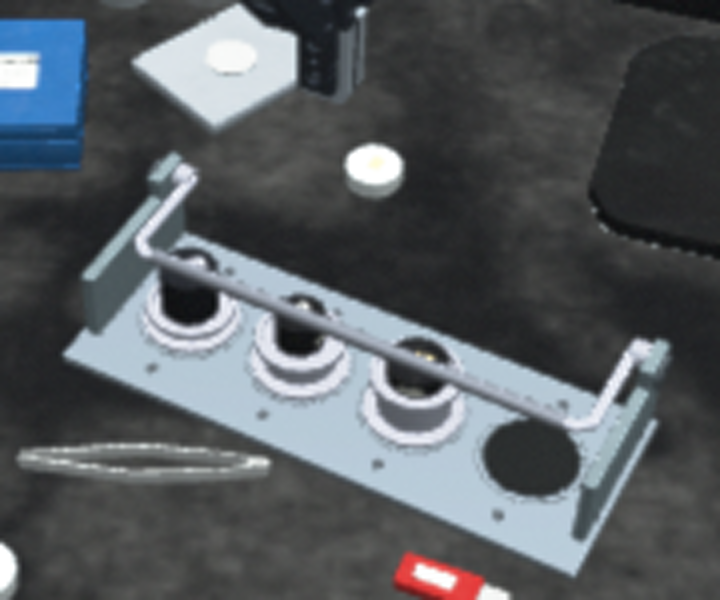

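The bail is down: the bar passes about (181,265) and (525,402), where level would give 267 and 406. It stood firm against 12 N. The mounts are upright under it and the arm is clear.

```bash
python3 -c "
from station import *
print(close_job())"
```

```text
the job is handed in; nothing more can be done
None
```

The job is handed in at about 28 s of robot time, with no verdict returned: my last measurements put thick in the low riser, medium in the middle and thin in the high one, all upright, with the bail pressed to its stop and the arm clear.

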